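Square up a stack of coated ceramic plates and weight it down

TASK

Lay the loose ceramic plate flat on top of the untidy stack of four in the corner fixture, lined up roughly with the others, and let go of it. Then tap the stack until all five plates sit squarely one above the other with their edges snug against both fences. Last, gently set the steel weight upright on the middle of the squared stack, without disturbing the other things on the bench.

Things in the scene. Friction and masses are not known exactly. Their poses are not given: they have to be found in the camera images.
- fixture: Squaring fixture fixed to the bench, plain dark steel: a flat base 190 x 190 mm, 4 mm thick, with two straight fences 12 mm thick on its +x and +y sides that meet in a right-angled corner and rise 30 mm above the base's top. Origin: centre of the base's underside. Its inner fence faces are the planes x = +75 mm and y = +75 mm of its own axes; the -x and -y sides are open.
- seat (a point): On the base's top face (4 mm above the bench), in the fixture's axes: the point where the centre of the bottom plate's underside lies when that plate touches both fences with its long side along the fixture's x (40 mm from the x fence, 25 mm from the y fence).
- plate1: White ceramic plate 80 (its x) x 50 (its y) x 6 (z) mm, 60 g, with a thin tan baked coating on its top; number 1 from the bottom of the untidy stack of four on the fixture's base, all with their long sides roughly along the fixture's x. Origin: centre of its underside.
- plate2: White ceramic plate 80 (its x) x 50 (its y) x 6 (z) mm, 60 g, with a thin tan baked coating on its top; number 2 from the bottom of the untidy stack of four on the fixture's base, all with their long sides roughly along the fixture's x. Origin: centre of its underside.
- plate3: White ceramic plate 80 (its x) x 50 (its y) x 6 (z) mm, 60 g, with a thin tan baked coating on its top; number 3 from the bottom of the untidy stack of four on the fixture's base, all with their long sides roughly along the fixture's x. Origin: centre of its underside.
- plate4: White ceramic plate 80 (its x) x 50 (its y) x 6 (z) mm, 60 g, with a thin tan baked coating on its top; number 4 from the bottom of the untidy stack of four on the fixture's base, all with their long sides roughly along the fixture's x. Origin: centre of its underside.
- plate5: The loose fifth plate, same as the others (80 x 50 x 6 mm), lying flat on the bench to one side, left or right. Origin: centre of its underside.
- weight: Steel cylinder weight standing upright on the bench on the other side: 40 mm diameter, body 50 mm high, with a small 18 mm knob on top (64 mm overall), about 0.45 kg. Origin: centre of its underside.
- wash_bottle: white plastic wash bottle with blue cap, 72 diameter, 170 tall mm; a bystander. Origin: centre of its underside.
- dark_jar: brown glass jar with black lid, 56 diameter, 85 tall mm; a bystander. Origin: centre of its underside.
- small_jar: reddish jar with black lid, 46 diameter, 60 tall mm; a bystander. Origin: centre of its underside.
- beaker: small glass beaker, 56 diameter, 60 tall mm; a bystander. Origin: centre of its underside.
- vial: small glass vial with white cap, 26 diameter, 45 tall mm; a bystander. Origin: centre of its underside.
- tweezers: dark steel tweezers lying flat, 130 long along x, 22 wide, 4 high mm; a bystander. Origin: centre of its underside.
- pencil: yellow pencil lying flat, 177 long along x, 7 high mm; a bystander. Origin: centre of its underside.
There are look-alikes about, which are no part of the job. What is shaped like the weight but pink is not meant.

How it is judged:
By the outcome, as a careful person would: the job done as asked, in the order asked, and still so for the second after the job is handed in, with the robot touching nothing.
It also fails if it takes over 72 s, if anything falls off the work surface, if the arm or the gripper's body presses on something with over 40 N, if the wrist force passes 120 N, or if a joint passes its speed limit or range.

ROBOT

A 6-joint arm with a two-finger parallel gripper is mounted at the origin on the work surface. World frame = base frame: x ahead of the robot, y to its left, z up, the work surface at z = 0. Lengths are in m, angles in rad, forces in N, time in s.
With the tool pointing down it reaches from about 0.375 to 0.975 m from the base axis. Payload 3.8 kg.
Tool frame: the origin (TCP) lies on the mounting face of the last link; the fingertips stand 173 mm ahead of it and the grasp point (between the pads) lies 155 mm ahead of it (tip_reach is the distance from the TCP to the fingertips, in m); z points along the fingers, y is the line along which they close (so a half turn about z gives the same grasp; the last joint's range is limited). The gripper opens to 85 mm and grips with 20 to 120 N. Pads are 22 mm wide; open, the fingers measure 114 mm over their backs; the gripper's body (76 mm by 85 mm) begins 54 mm behind the grasp point. The pads swing forward as they close: fully open they stand 13 mm farther back than shut.
Start: joints at [-1.233, 0.264, 1.604, -0, 1.274, -0.037], TCP at [0.247, -0.628, 0.405] pointing down, gripper open.
Joint ranges: [-2.63, 2.63], [-0.94, 2.18], [0.31, 2.57], [-1.31, 4.45], [0, 2.66], [-2.55, 2.55]. Speed limits (rad/s): [2.57, 2.57, 3.14, 3.14, 3.14, 3.14].

INTERFACE

Orientations are given as a rotation vector (axis times angle).
In Python, from workcell import read_state, camera, hand_in, tip_reach gives the robot as it stands.
- The arm moves only by the tool play_rows, never from a script. Its arguments are lists of equal length, an entry for each row: "dr": the turn, a rotation vector about the world's x, y, z in rad, a list of three; "xyz": the shift along the world's x, y, z in mm, a list of three; "fingers": the finger opening in mm, from 0 to 85.4. A call has 1 to 10 rows; each row shifts and turns the commanded pose from where the row before left it; what a row does not reach is not made up. A row lasts 1/12 s, in which the tool goes at most 41.7 mm and 7.16 degrees, less where a joint would pass 70% of its speed; a pose out of reach is approached as far as the arm can. A call is refused whole if a number of a shift passes 41.7 or a number of a turn 0.125, either way. A call with a gripper value outside its range is refused whole. The fingers move at their own pace and stop on an object; the grip force is fixed at half the most. Time passes only in rows, so rows that do not move let the fingers close. It gives the time, the measured TCP pose, the force, the opening and the grip force at its end, in the units of the state.
- read_state(): the state, without advancing time (a new reading comes with each control period).
- camera(name): name is "scene" or "top"; returns a dict with "image" (420x560x3 uint8, red, green, blue), "fx", "fy", "cx", "cy" (pixels), "R" (3x3) and "t" (3): a world point X has camera coordinates R X + t. Camera axes: x right, y down, z forward; pixel columns grow to the right and rows downward; lengths in m; the calibration is good to about 2 mm. A picture is of the moment at which its call begins. There is no depth.
- hand_in(): hands the job in; it is judged then, once.
The state is a dict: "t": time; "joint_positions": joint angles; "qvel": joint speeds; "joint_torque": joint torques, N m; "position": TCP position; "orientation": TCP orientation; "wrist_force": force on the tool from outside, world axes, zero at the start; "wrist_torque": the same for the moment, N m; "grip_width": opening from 0.0 (shut) to 1.0 (fully open); "grip_force": force on a finger pad.
Only numpy, scipy, OpenCV 4.12 (cv2) and the standard library are available. Lean on these libraries where they do the work, as an engineer would, in place of code of your own. Each camera call takes 0.05 s, during which the arm holds its last target. There are 200 camera calls.

## Working session

There is one attempt and no reset: what is moved stays moved. The work goes in short steps, Python scripts to look and compute and a tool call to move; the robot and the scene stay as the last step left them, time stands still between calls to the robot, and variables do not carry over. Pictures are saved under pics/ and viewed, at most 10 in all, crops included, and the job is handed in when it is done.

Besides the shell and the picture viewer there is one more tool, called after ">>>" as name(argument=value, ...), one argument or row to a line, values as JSON. play_rows: Moves the arm, as the interface text tells. Its arguments: {"type":"object","properties":{"dr":{"type":"array","items":{"type":"array","items":{"type":"number"}}},"xyz":{"type":"array","items":{"type":"array","items":{"type":"number"}}},"fingers":{"type":"array","items":{"type":"number"}}},"required":["dr","xyz","fingers"]}

```bash
mkdir -p pics; ls
python3 - <<'E'
from workcell import *
import cv2
s=read_state();print(s)
print(tip_reach)
for n in ("scene","top"):
    c=camera(n);cv2.imwrite(f"pics/{n}0.png",cv2.resize(c["image"][:,:,::-1],(800,600),interpolation=cv2.INTER_CUBIC))
    print(n,c["fx"],c["cx"],c["cy"],c["R"],c["t"])
E
```

```text
pics
{'t': 0.0, 'joint_positions': array([-1.23288990e+00,  2.64754776e-01,  1.60538907e+00,  6.93245689e-06,
        1.27368430e+00, -3.69220753e-02]), 'qvel': array([ 0.001019  , -0.00034667, -0.00106575, -0.00020572,  0.00090696,
        0.00166499]), 'joint_torque': array([ 2.42166017e-03, -5.15105331e+01, -3.67312038e+01,  2.31847671e-04,
        1.27732390e-02, -1.25434084e-05]), 'position': array([ 0.24699699, -0.62781423,  0.40335235]), 'orientation': array([-3.08440920e+00, -5.84923414e-01,  5.15806426e-04]), 'wrist_force': array([ 0.17167869,  0.00313546, -0.39048358]), 'wrist_torque': array([-0.02668879,  0.037021  ,  0.05097321]), 'grip_force': 0.0, 'grip_width': 1.0016997509099095}
0.1734
scene 428.21928383875866 279.5165703739539 212.14584032905637 [[-0.06186506  0.99801015 -0.01218425]
 [ 0.81790497  0.04369668 -0.57369161]
 [-0.57201764 -0.04545702 -0.81898076]] [ 0.02474692 -0.41878055  1.51870307]
top 397.60530680616637 278.63534079967167 205.88720022786146 [[ 0.00558925 -0.99990797  0.01236135]
 [-0.99676449 -0.00656203 -0.08010924]
 [ 0.08018299 -0.0118736  -0.99670944]] [-0.00460211  0.55120595  1.12313773]
```

View pics/scene0.png

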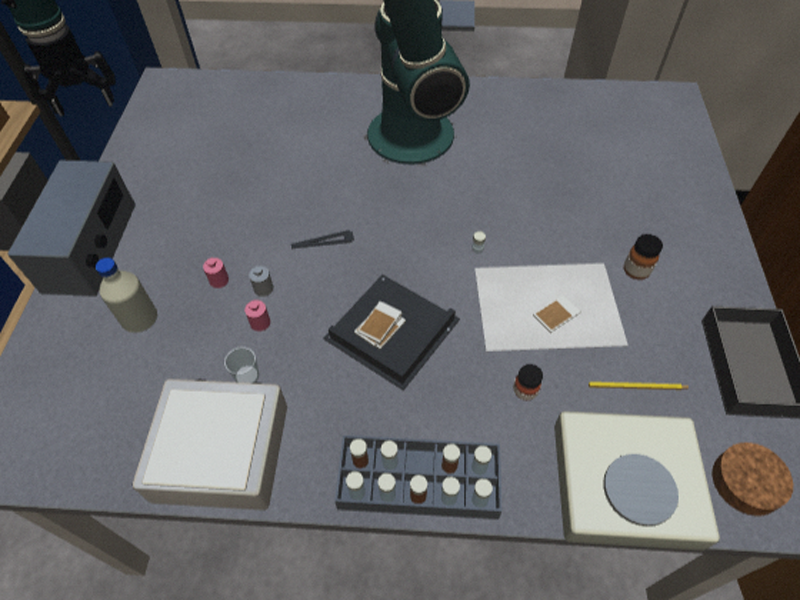

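View pics/top0.png

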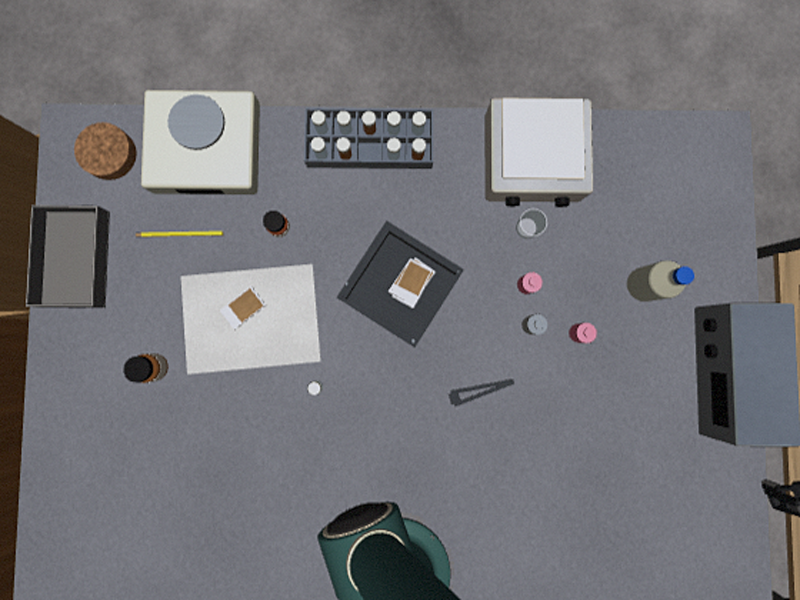

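The fixture is at about (400,283) in the top picture, with its fence corner pointing away from the robot. The loose plate is on the paper at (242,308) and the steel weight is at (537,324), with pink look-alikes beside it. Next I need enlarged crops.

Run:
```python
from workcell import *
import cv2, numpy as np
def crop(n,u,v,w,h,f):
    im=camera(n)["image"][:,:,::-1]
    c=im[v:v+h,u:u+w]; return cv2.resize(c,None,fx=f,fy=f,interpolation=cv2.INTER_CUBIC)
# top: fixture (560 scale) ; 
a=crop("top",230,150,100,100,4); b=crop("top",145,190,50,50,4); c=crop("top",350,200,50,50,4)
d=crop("scene",222,190,100,80,4); e=crop("scene",360,195,50,50,4); f=crop("scene",160,180,50,50,4)
o=np.zeros((600+120,800,3),np.uint8)
o=np.zeros((600,800,3),np.uint8)
o[:400,:400]=a; o[:320,400:]=d; o[400:,0:200]=b;o[400:,200:400]=c;o[400:,400:600]=e;o[400:,600:]=f
cv2.imwrite("pics/c1.png",o)
```

```text
(no output)
```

View pics/c1.png

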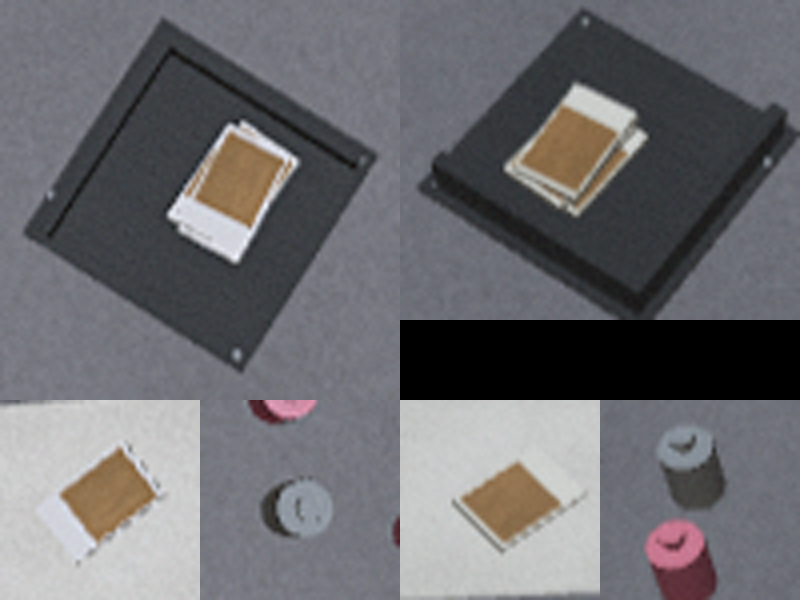

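The plates carry tan over about 50 mm of their length, with a white strip at the −x end. The fixture's yaw is about −33°. I'll enlarge the plates for corner picking and fit the fixture pose in the same script.

```bash
cat > h.py <<'E'
from workcell import *
import cv2, numpy as np
from scipy.optimize import least_squares
CAM={n:camera(n) for n in ("scene","top")}
def proj(n,X):
    c=CAM[n]; P=np.atleast_2d(X)@c["R"].T+c["t"]
    return np.c_[c["fx"]*P[:,0]/P[:,2]+c["cx"],c["fy"]*P[:,1]/P[:,2]+c["cy"]]
def body(p,L):  # p=x,y,yaw ; L local pts
    L=np.atleast_2d(L).astype(float);c,s=np.cos(p[2]),np.sin(p[2])
    return np.c_[p[0]+c*L[:,0]-s*L[:,1],p[1]+s*L[:,0]+c*L[:,1],L[:,2]]
def fit(obs,p0):  # obs: list of (cam,local,px)
    f=lambda p:np.concatenate([(proj(n,body(p,l))-u).ravel() for n,l,u in obs])
    r=least_squares(f,p0); return r.x,f(r.x).reshape(-1,2)
def panel(n,u,v,w,h,f):
    g=CAM[n]["image"][v:v+h,u:u+w,::-1]
    return cv2.resize(g,None,fx=f,fy=f,interpolation=cv2.INTER_CUBIC)
def full(uv,u,v,f): return (np.asarray(uv,float)+.5)/f-.5+[u,v]
E
python3 - <<'E'
from h import *
T=lambda a:full(a,230,150,4); S=lambda a:full(a,222,190,4)
c=.095;z=.002
obs=[("top",[c,c,z],T([163,18])),("top",[c,-c,z],T([378,155])),("top",[-c,-c,z],T([240,372])),("top",[-c,c,z],T([24,232])),
("scene",[-c,-c,z],S([183,8])),("scene",[c,-c,z],S([18,187])),("scene",[-c,c,z],[320.6,224]),("scene",[c,c,z],[282.1,268.])]
p,r=fit(obs,[.5,0,-.58]);print(p,np.degrees(p[2]));print(r.round(1))
def st(im):
    return cv2.convertScaleAbs(im,alpha=1.6,beta=-130)
o=np.zeros((600,800,3),np.uint8)
o[:400,:400]=panel("top",265,172,50,50,8);o[:400,400:]=panel("scene",242,205,50,50,8)
o[400:,:400]=st(panel("top",150,195,50,25,8));o[400:,400:]=st(panel("scene",362,203,50,25,8))
cv2.imwrite("pics/c2.png",o)
E
```

```text
[ 0.57311209 -0.00494238 -0.56468921] -32.3543085208292
[[-0.2  0.8]
 [ 0.3  1. ]
 [ 0.1  1.3]
 [-0.6  1.1]
 [-0.3  0.3]
 [-0.5  0.1]
 [ 0.7 -1.1]
 [-0.4  4.6]]
```

View pics/c2.png

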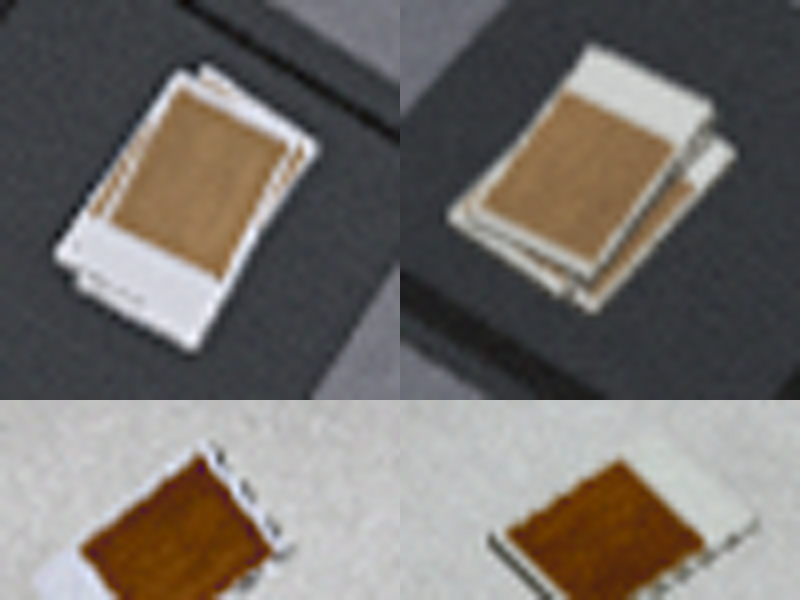

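Panels at 8x: top-plate tan corners at about (182,90), (290,148), (220,280) and (108,215); plate outline at (58,258) and (190,352). The tan patch is roughly 50 x 42 mm, about 4 mm in from three edges. I'll segment the tan patches and the weight and triangulate them.

```bash
cat >> h.py <<'E'
def tan(n,win):
    u,v,w,h=win; g=CAM[n]["image"][v:v+h,u:u+w]; g=cv2.resize(g,None,fx=6,fy=6,interpolation=cv2.INTER_CUBIC).astype(int)
    m=((g[:,:,0]-g[:,:,2])>38).astype(np.uint8)
    m=cv2.morphologyEx(m,cv2.MORPH_OPEN,np.ones((27,27)))
    cs,_=cv2.findContours(m,0,2); c=max(cs,key=cv2.contourArea)
    q=cv2.boxPoints(cv2.minAreaRect(c)) if n=="top" else cv2.approxPolyDP(cv2.convexHull(c),18,True)[:,0]
    return full(q,u,v,6)
def tri(pairs):  # [(cam,px)] -> X
    f=lambda X:np.concatenate([(proj(n,X)-u).ravel() for n,u in pairs])
    r=least_squares(f,[.55,0,.02]); return r.x,abs(r.fun).max()
E
python3 - <<'E'
from h import *
T=lambda a:full(a,230,150,4); S=lambda a:full(a,222,190,4)
c=.095;z=.003
obs=[("top",[c,c,z],T([163,18])),("top",[c,-c,z],T([378,155])),("top",[-c,-c,z],T([240,372])),("top",[-c,c,z],T([24,232])),
("scene",[-c,-c,z],S([183,8])),("scene",[c,-c,z],S([18,187])),("scene",[-c,c,z],[320.6,224])]
p,r=fit(obs,[.5,0,-.58]);print("fix",p.round(4),np.degrees(p[2]));print(r.round(1).tolist())
for name,wt,ws in (("p5",(150,192,50,45),(362,200,50,45)),("p4",(265,172,50,50),(242,205,50,50))):
    a=tan("top",wt);b=tan("scene",ws);print(name,len(b))
    cen=[q.mean(0) for q in (a,b)]
    ao=lambda q,s:q[np.argsort(np.arctan2(*(s*(q-q.mean(0))).T))]
    a=ao(a,1);b=ao(b,-1)
    if len(b)!=4: print(b);continue
    X=[]
    for k in range(4):
        R=[tri([("top",a[i]),("scene",b[(i+k)%4])]) for i in range(4)]
        e=max(r[1] for r in R)
        if k==0 or e<be: be=e;X=np.array([r[0] for r in R])
    print(be,X.round(4).tolist(),"mean",X.mean(0).round(4))
    d=np.diff(np.r_[X,X[:1]],axis=0);print(np.linalg.norm(d,axis=1).round(4),np.degrees(np.arctan2(d[:,1],d[:,0])).round(1))
# weight: knob/top in both views ; from c1 crops
X=tri([("top",full([305,508-400+0],0,0,1)*0+full([304-200,508-400],350,200,4)),("scene",full([687-600,446-400],160,180,4))]);print("weight top",X)
E
```

```text
fix [ 0.5755 -0.0051 -0.5696] -32.635898034118476
[[0.0, -0.2], [0.4, 0.4], [-0.1, 0.5], [-0.7, 0.0], [-0.2, 0.7], [-0.7, 0.4], [0.7, -0.3]]
p5 4
1.7579810731633643 [[0.5291, 0.342, 0.0004], [0.494, 0.3211, 0.0002], [0.5279, 0.2762, 0.0165], [0.5627, 0.2968, 0.0185]] mean [0.5284 0.309  0.0089]
[0.0409 0.0586 0.0405 0.0591] [-149.2  -52.9   30.8  126.6]
p4 6
[[273.75       225.91666667]
 [273.75       221.58333333]
 [265.58333333 217.41666667]
 [253.91666667 227.08333333]
 [253.91666667 231.41666667]
 [262.25       235.75      ]]
weight top (array([ 0.49211293, -0.27140002,  0.05423506]), np.float64(0.3629457093215933))
```

```bash
sed -i 's/np.ones((27,27))/np.ones((5,5))/; s/if n=="top" else.*/if n=="top" else cv2.minEnclosingTriangle(c)[1][:,0] if 0 else cv2.approxPolyDP(cv2.convexHull(c),14,True)[:,0]/' h.py
python3 - <<'E'
from h import *
ao=lambda q,s:q[np.argsort(np.arctan2(*(s*(q-q.mean(0))).T))]
a5=ao(tan("top",(150,192,50,45)),1);b5=ao(tan("scene",(362,200,50,45)),-1)
a4=ao(full([(182,90),(290,148),(220,280),(108,215)],265,172,8),1);b4=ao(full([(168,92),(275,148),(197,268),(85,207)],242,205,8),-1)
for nm,a,b in (("p5",a5,b5),("p4",a4,b4)):
    if len(b)!=4: print(nm,b);continue
    best=None
    for k in range(4):
        R=[tri([("top",a[i]),("scene",b[(i+k)%4])]) for i in range(4)]
        e=max(r[1] for r in R)
        if best is None or e<best[0]: best=(e,np.array([r[0] for r in R]))
    X=best[1];print(nm,best[0],X.round(4).tolist(),"mean",X.mean(0).round(4))
    d=np.diff(np.r_[X,X[:1]],axis=0);print(np.linalg.norm(d[:,:2],axis=1).round(4),np.degrees(np.arctan2(d[:,1],d[:,0])).round(1))
# plate4 outline -x corners
print(tri([("top",full((58,258),265,172,8)),("scene",full((592-400,46),242,205,8))]),tri([("top",full((190,352),265,172,8))
 ,("scene",full((715-400,105),242,205,8))]))
E
```

```text
p5 0.5479483012397282 [[0.5289, 0.3438, 0.007], [0.4938, 0.3177, 0.0065], [0.5281, 0.2739, 0.0107], [0.5632, 0.2999, 0.0127]] mean [0.5285 0.3088 0.0092]
[0.0438 0.0557 0.0437 0.0557] [-143.5  -51.9   36.6  128.1]
p4 0.7348722493817377 [[0.6174, -0.0237, 0.0278], [0.5716, 0.001, 0.0333], [0.5488, -0.0384, 0.0306], [0.5965, -0.0629, 0.0296]] mean [ 0.5836 -0.031   0.0304]
[0.052  0.0455 0.0537 0.0445] [ 151.7 -120.2  -27.2   61.9]
(array([ 0.5547697 , -0.00506712,  0.06918884]), np.float64(8.422556621718456)) (array([ 0.52381848, -0.00881683, -0.01164394]), np.float64(7.312937697770224))
```

Run:
```python
from h import *
A=tri([("top",full((58,258),265,172,8)),("scene",full((715-400,105),242,205,8))]);B=tri([("top",full((190,352),265,172,8)),("scene",full((592-400,46),242,205,8))])
print(A,B); m=(A[0]+B[0])/2; c=np.array([.5836,-.031,.0304]);
print(m, c-m, np.linalg.norm((c-m)[:2]), np.degrees(np.arctan2((c-m)[1],(c-m)[0])), np.linalg.norm((A[0]-B[0])[:2]))
# p5 -x end corners: c1 crops top (38,510-400),(80,562-400) off 145,190 f4; scene (538-400,445-400),(588-400,495-400) off 360,195
for a,b in (((38,110),(188,95)),((80,162),(138,45))): print(tri([("top",full(a,145,190,4)),("scene",full(b,360,195,4))]))
F=np.array([.5755,-.0051,-.5696]);R=np.array([[np.cos(F[2]),-np.sin(F[2])],[np.sin(F[2]),np.cos(F[2])]])
print("p4 tan in fixture",R.T@(c[:2]-F[:2])*1e3,"seat world",F[:2]+R@[.035,.05])
```

```text
(array([0.5559296 , 0.01610366, 0.03749359]), np.float64(0.7949784930752344)) (array([ 0.52352695, -0.0302726 ,  0.02306292]), np.float64(0.37319499941605727))
[ 0.53972828 -0.00708447  0.03027826] [ 0.04387172 -0.02391553  0.00012174] 0.04996679395371708 -28.595862465681808 0.05657462913979655
(array([0.51753944, 0.36274092, 0.00449495]), np.float64(0.8279301523246829))
(array([0.47988144, 0.32997043, 0.00994677]), np.float64(0.9070986717353549))
p4 tan in fixture [ 20.78889261 -17.44253261] seat world [0.63193885 0.0181305 ]
```

>>> play_rows(
  dr=[
    [0, 0, 0.074],
    [0, 0, 0.074],
    [0, 0, 0.074],
    [0, 0, 0.074],
    [0, 0, 0.074],
    [0, 0, 0.074],
    [0, 0, 0.074],
    [0, 0, 0.074],
    [0, 0, 0.074],
    [0, 0, 0.074],
  ],
  xyz=[
    [22, 32, 0],
    [22, 32, 0],
    [22, 32, 0],
    [22, 32, 0],
    [22, 32, 0],
    [22, 32, 0],
    [22, 32, 0],
    [22, 32, 0],
    [14, 38, 0],
    [0, 40, 0],
  ],
  fingers=[62, 62, 62, 62, 62, 62, 62, 62, 62, 62],
)

```text
t: 1.63
position: [0.4391, -0.2927, 0.4051]
orientation: [2.661, 1.667, 0.002]
wrist_force: [0.5, 0.3, 0.9]
grip_width: 0.724
grip_force: 0.0
```

>>> play_rows(
  dr=[
    [0, 0, 0.074],
    [0, 0, 0.074],
    [0, 0, 0.074],
    [0, 0, 0.074],
    [0, 0, 0.074],
    [0, 0, 0.074],
    [0, 0, 0.074],
    [0, 0, 0.074],
    [0, 0, 0.074],
    [0, 0, 0.074],
  ],
  xyz=[
    [0, 40, 0],
    [0, 40, 0],
    [0, 40, 0],
    [0, 40, 0],
    [0, 40, 0],
    [0, 40, 0],
    [0, 40, 0],
    [0, 40, 0],
    [10, 40, 0],
    [10, 40, 0],
  ],
  fingers=[62, 62, 62, 62, 62, 62, 62, 62, 62, 62],
)

```text
t: 2.47
position: [0.4565, 0.1079, 0.4053]
orientation: [1.879, 2.516, 0.002]
wrist_force: [1.2, -0.8, 0.4]
grip_width: 0.731
grip_force: 0.0
```

>>> play_rows(
  dr=[
    [0, 0, 0.074],
    [0, 0, 0.074],
    [0, 0, 0.074],
    [0, 0, 0.074],
    [0, 0, 0.074],
    [0, 0, 0],
  ],
  xyz=[
    [15, 40, 0],
    [15, 40, -20],
    [20, 30, -25],
    [20, 30, -25],
    [6, 20, -25],
    [0, 0, -25],
  ],
  fingers=[62, 62, 62, 62, 62, 62],
)

```text
t: 2.97
position: [0.5305, 0.261, 0.2891]
orientation: [1.381, 2.82, 0.006]
wrist_force: [-0.7, -0.3, 0.1]
grip_width: 0.727
grip_force: 0.0
```

>>> play_rows(
  dr=[
    [0, 0, 0],
    [0, 0, 0],
    [0, 0, 0],
    [0, 0, 0],
    [0, 0, 0],
  ],
  xyz=[
    [-4, 25, -20],
    [-4, 26, -30],
    [0, 0, -25],
    [0, 0, -8],
    [0, 0, 0],
  ],
  fingers=[62, 62, 62, 62, 62],
)

```text
t: 3.38
position: [0.5194, 0.3076, 0.2035]
orientation: [-1.387, -2.815, 0.008]
wrist_force: [-0.5, 0.3, -0.1]
grip_width: 0.728
grip_force: 0.0
```

Run:
```python
from h import *
s=read_state();print(s["position"],s["wrist_force"],s["orientation"])
o=np.zeros((600,800,3),np.uint8)
o[:,:400]=panel("top",140,180,50,75,8);o[:,400:]=panel("scene",360,175,50,75,8)
cv2.imwrite("pics/g1.png",o)
for z in (.006,.03): print(z,proj("top",[*s["position"][:2],z]),proj("scene",[*s["position"][:2],z]))
```

```text
[0.5214001  0.3078924  0.20721764] [ 0.468283   -0.37723614  0.32909293] [1.39062907e+00 2.81664621e+00 3.09915212e-04]
0.006 [[172.12704385 215.86486727]] [[386.32594398 218.449297  ]]
0.03 [[169.97939056 215.40015615]] [[387.99630144 213.56551527]]
```

View pics/g1.png

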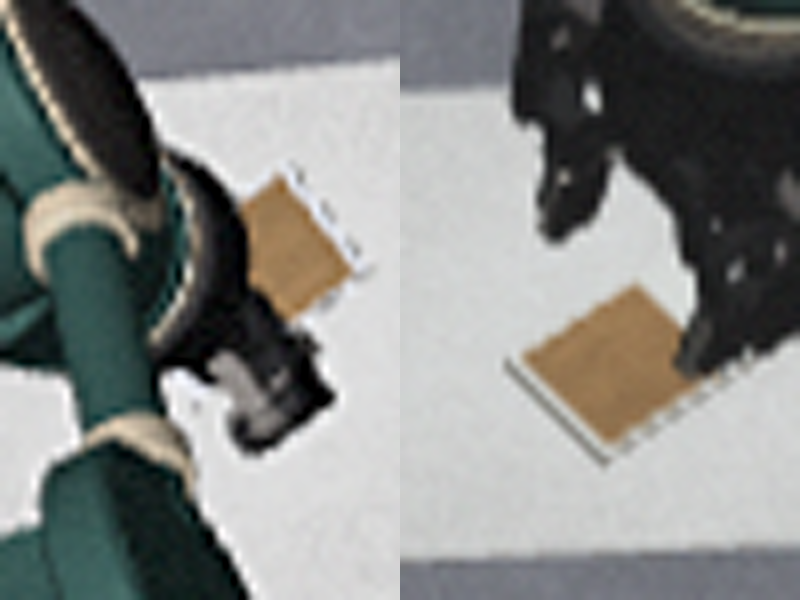

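The fingers straddle the plate in the right orientation, with tips at about z = 0.03 (scene panel (155,240) and (290,372)). They need about +8 mm in y before descending.

>>> play_rows(
  dr=[
    [0, 0, 0],
    [0, 0, 0],
    [0, 0, 0],
    [0, 0, 0],
    [0, 0, 0],
    [0, 0, 0],
  ],
  xyz=[
    [1, 8, 0],
    [0, 0, -10],
    [0, 0, -10],
    [0, 0, -3],
    [0, 0, 0],
    [0, 0, 0],
  ],
  fingers=[62, 62, 62, 62, 62, 62],
)

```text
t: 3.98
position: [0.5217, 0.3159, 0.1829]
orientation: [-1.39, -2.817, 0.002]
wrist_force: [-0.1, 0.5, 0.1]
grip_width: 0.727
grip_force: 0.0
```

>>> play_rows(
  dr=[
    [0, 0, 0],
    [0, 0, 0],
    [0, 0, 0],
    [0, 0, 0],
    [0, 0, 0],
    [0, 0, 0],
  ],
  xyz=[
    [0, 0, -1],
    [0, 0, -1],
    [0, 0, -1],
    [0, 0, -1],
    [0, 0, 0],
    [0, 0, 0],
  ],
  fingers=[62, 62, 62, 62, 62, 62],
)

```text
t: 4.48
position: [0.5219, 0.3162, 0.1795]
orientation: [-1.39, -2.817, 0.0]
wrist_force: [0.4, -0.0, -0.2]
grip_width: 0.723
grip_force: 0.0
```

>>> play_rows(
  dr=[
    [0, 0, 0],
    [0, 0, 0],
    [0, 0, 0],
    [0, 0, 0],
    [0, 0, 0],
  ],
  xyz=[
    [0, 0, -1],
    [0, 0, -1],
    [0, 0, -1],
    [0, 0, 0],
    [0, 0, 0],
  ],
  fingers=[62, 62, 62, 62, 62],
)

```text
t: 4.9
position: [0.5219, 0.3162, 0.1764]
orientation: [-1.39, -2.817, 0.0]
wrist_force: [-0.7, -0.4, 0.5]
grip_width: 0.725
grip_force: 0.0
```

>>> play_rows(
  dr=[
    [0, 0, 0],
    [0, 0, 0],
    [0, 0, 0],
    [0, 0, 0],
  ],
  xyz=[
    [0, 0, -1],
    [0, 0, -1],
    [0, 0, 0],
    [0, 0, 0],
  ],
  fingers=[62, 62, 62, 62],
)

```text
t: 5.23
position: [0.5219, 0.3162, 0.1744]
orientation: [-1.39, -2.817, 0.0]
wrist_force: [0.3, 0.5, -0.2]
grip_width: 0.725
grip_force: 0.0
```

>>> play_rows(
  dr=[
    [0, 0, 0],
    [0, 0, 0],
    [0, 0, 0],
    [0, 0, 0],
  ],
  xyz=[
    [0, 0, -1],
    [0, 0, -1],
    [0, 0, 0],
    [0, 0, 0],
  ],
  fingers=[62, 62, 62, 62],
)

```text
t: 5.57
position: [0.5219, 0.3161, 0.1724]
orientation: [-1.39, -2.817, 0.0]
wrist_force: [-0.5, 1.5, -0.3]
grip_width: 0.725
grip_force: 0.0
```

>>> play_rows(
  dr=[
    [0, 0, 0],
    [0, 0, 0],
    [0, 0, 0],
    [0, 0, 0],
  ],
  xyz=[
    [0, 0, -1],
    [0, 0, -1],
    [0, 0, 0],
    [0, 0, 0],
  ],
  fingers=[62, 62, 62, 62],
)

```text
t: 5.9
position: [0.5219, 0.3162, 0.1704]
orientation: [-1.39, -2.817, 0.0]
wrist_force: [-0.1, 0.5, 0.3]
grip_width: 0.723
grip_force: 0.0
```

>>> play_rows(
  dr=[
    [0, 0, 0],
    [0, 0, 0],
    [0, 0, 0],
    [0, 0, 0],
    [0, 0, 0],
    [0, 0, 0],
    [0, 0, 0],
    [0, 0, 0],
  ],
  xyz=[
    [0, 0, 0],
    [0, 0, 0],
    [0, 0, 0],
    [0, 0, 0],
    [0, 0, 0],
    [0, 0, 0],
    [0, 0, 0],
    [0, 0, 0],
  ],
  fingers=[52, 44, 44, 44, 44, 44, 44, 44],
)

```text
t: 6.57
position: [0.5223, 0.3164, 0.171]
orientation: [1.39, 2.817, 0.001]
wrist_force: [-0.0, 0.0, 4.9]
grip_width: 0.557
grip_force: 63.0
```

>>> play_rows(
  dr=[
    [0, 0, 0],
    [0, 0, 0],
    [0, 0, 0],
    [0, 0, 0],
    [0, 0, 0.04],
    [0, 0, 0.04],
    [0, 0, 0.04],
    [0, 0, 0.04],
    [0, 0, 0.04],
    [0, 0, 0.04],
  ],
  xyz=[
    [0, 0, 5],
    [0, 0, 15],
    [0, 0, 30],
    [0, 0, 30],
    [5, -20, 20],
    [5, -35, 0],
    [5, -35, 0],
    [5, -35, 0],
    [5, -35, 0],
    [5, -35, 0],
  ],
  fingers=[44, 44, 44, 44, 44, 44, 44, 44, 44, 44],
)

```text
t: 7.4
position: [0.5512, 0.1196, 0.2699]
orientation: [-1.039, -2.963, 0.001]
wrist_force: [-0.3, -0.2, -1.0]
grip_width: 0.561
grip_force: 61.9
```

>>> play_rows(
  dr=[
    [0, 0, 0.04],
    [0, 0, 0.04],
    [0, 0, 0.04],
    [0, 0, 0.03],
    [0, 0, 0],
    [0, 0, 0],
    [0, 0, 0],
    [0, 0, 0],
    [0, 0, 0],
  ],
  xyz=[
    [5, -35, 0],
    [5, -35, 0],
    [5, -35, 0],
    [5, -30, 0],
    [3, -13, 0],
    [0, 0, -15],
    [0, 0, -15],
    [0, 0, 0],
    [0, 0, 0],
  ],
  fingers=[44, 44, 44, 44, 44, 44, 44, 44, 44],
)

```text
t: 8.15
position: [0.5739, -0.0264, 0.239]
orientation: [-0.817, -3.029, 0.001]
wrist_force: [0.8, -0.4, -0.3]
grip_width: 0.56
grip_force: 61.9
```

Run:
```python
from h import *
s=read_state();print(s["position"],s["wrist_force"],s["orientation"],s["grip_width"])
o=np.zeros((600,800,3),np.uint8)
o[:,:400]=panel("top",255,160,50,75,8);o[:,400:]=panel("scene",242,160,50,75,8)
cv2.imwrite("pics/g2.png",o)
```

```text
[ 0.57502677 -0.02630004  0.24081583] [-0.40916999  0.04846878 -0.36559856] [-8.17252176e-01 -3.03331155e+00 -1.49477619e-04] 0.5569545871746465
```

View pics/g2.png

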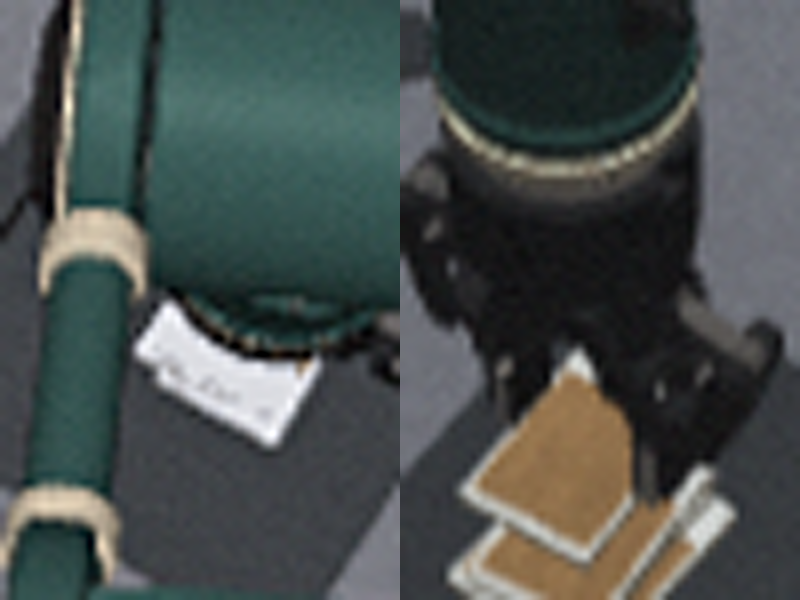

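The plate is held level and lined up with the stack, so I'm lowering it.

>>> play_rows(
  dr=[
    [0, 0, 0],
    [0, 0, 0],
    [0, 0, 0],
    [0, 0, 0],
    [0, 0, 0],
    [0, 0, 0],
    [0, 0, 0],
    [0, 0, 0],
  ],
  xyz=[
    [0, 0, -15],
    [0, 0, -15],
    [0, 0, -6],
    [0, 0, -2],
    [0, 0, -1],
    [0, 0, -1],
    [0, 0, 0],
    [0, 0, 0],
  ],
  fingers=[44, 44, 44, 44, 44, 44, 44, 44],
)

```text
t: 8.92
position: [0.5754, -0.0268, 0.2013]
orientation: [0.818, 3.032, 0.0]
wrist_force: [-0.6, 0.5, -1.7]
grip_width: 0.557
grip_force: 62.0
```

>>> play_rows(
  dr=[
    [0, 0, 0],
    [0, 0, 0],
    [0, 0, 0],
    [0, 0, 0],
  ],
  xyz=[
    [0, 0, -0.5],
    [0, 0, -0.5],
    [0, 0, 0],
    [0, 0, 0],
  ],
  fingers=[44, 44, 44, 44],
)

```text
t: 9.25
position: [0.575, -0.0268, 0.1996]
orientation: [0.818, 3.033, -0.0]
wrist_force: [-0.1, 0.5, 0.8]
grip_width: 0.56
grip_force: 62.0
```

>>> play_rows(
  dr=[
    [0, 0, 0],
    [0, 0, 0],
    [0, 0, 0],
    [0, 0, 0],
  ],
  xyz=[
    [0, 0, -0.5],
    [0, 0, -0.5],
    [0, 0, 0],
    [0, 0, 0],
  ],
  fingers=[44, 44, 44, 44],
)

```text
t: 9.58
position: [0.5751, -0.0268, 0.199]
orientation: [0.818, 3.033, -0.0]
wrist_force: [-2.6, 0.6, 4.2]
grip_width: 0.556
grip_force: 62.8
```

>>> play_rows(
  dr=[
    [0, 0, 0],
    [0, 0, 0],
    [0, 0, 0],
    [0, 0, 0],
    [0, 0, 0],
    [0, 0, 0],
    [0, 0, -0.02],
    [0, 0, -0.024],
  ],
  xyz=[
    [0, 0, 0],
    [0, 0, 0],
    [0, 0, 0],
    [0, 0, 3],
    [0, 0, 10],
    [0, 0, 20],
    [-10, 10, 20],
    [-20, 20, 7],
  ],
  fingers=[54, 60, 62, 62, 62, 62, 62, 40],
)

```text
t: 10.25
position: [0.5481, 0.0021, 0.263]
orientation: [0.887, 3.005, 0.002]
wrist_force: [2.2, 0.7, 1.1]
grip_width: 0.601
grip_force: 0.0
```

Run:
```python
from h import *
s=read_state();print(s["position"],s["wrist_force"],s["orientation"],s["grip_width"])
o=np.zeros((600,800,3),np.uint8)
o[:,:400]=panel("top",240,160,50,75,8);o[:,400:]=panel("scene",242,190,50,75,8)
cv2.imwrite("pics/g3.png",o)
```

```text
[0.54401982 0.00464278 0.26095336] [0.23572009 0.2138567  0.61099895] [8.82939960e-01 3.01322088e+00 2.01000194e-03] 0.47315805400943156
```

View pics/g3.png

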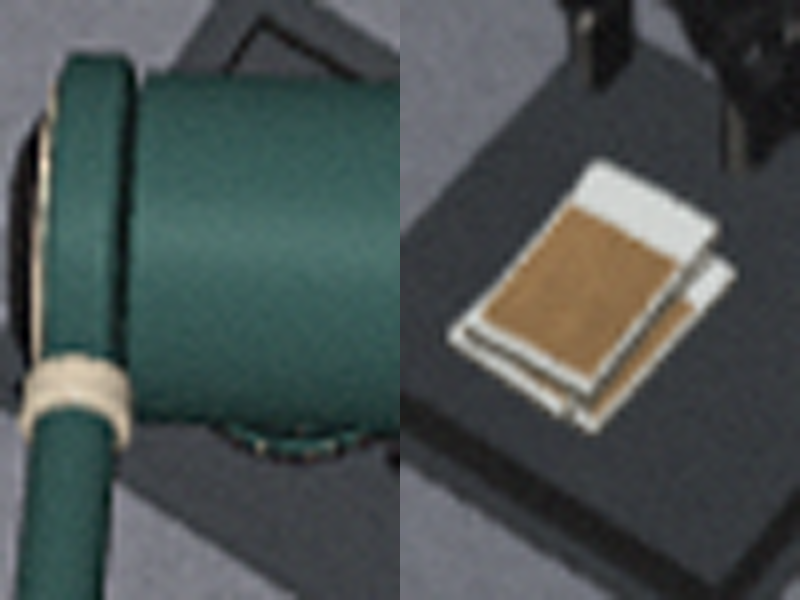

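Plate 5 lies flat and lined up on plate 4. Next is the −x push position.

>>> play_rows(
  dr=[
    [0, 0, 0],
    [0, 0, 0],
    [0, 0, 0],
    [0, 0, 0],
    [0, 0, 0],
    [0, 0, 0],
    [0, 0, 0],
    [0, 0, 0],
  ],
  xyz=[
    [-15, 5, 0],
    [-11, 3, 0],
    [0, 0, -20],
    [0, 0, -25],
    [0, 0, -20],
    [0, 0, -10],
    [0, 0, -3],
    [0, 0, 0],
  ],
  fingers=[12, 12, 12, 12, 12, 12, 12, 12],
)

```text
t: 11.02
position: [0.5185, 0.0111, 0.1797]
orientation: [-0.884, -3.012, 0.001]
wrist_force: [1.2, 0.7, -0.1]
grip_width: 0.144
grip_force: 0.0
```

>>> play_rows(
  dr=[
    [0, 0, 0],
    [0, 0, 0],
    [0, 0, 0],
    [0, 0, 0],
    [0, 0, 0],
    [0, 0, 0],
  ],
  xyz=[
    [4.2, -2.7, 0],
    [4.2, -2.7, 0],
    [4.2, -2.7, 0],
    [4.2, -2.7, 0],
    [0, 0, 0],
    [0, 0, 0],
  ],
  fingers=[12, 12, 12, 12, 12, 12],
)

```text
t: 11.52
position: [0.5366, 0.0001, 0.1811]
orientation: [0.885, 3.013, 0.0]
wrist_force: [-0.2, 0.4, 0.1]
grip_width: 0.143
grip_force: 0.0
```

>>> play_rows(
  dr=[
    [0, 0, 0],
    [0, 0, 0],
    [0, 0, 0],
    [0, 0, 0],
    [0, 0, 0],
    [0, 0, 0],
  ],
  xyz=[
    [2.5, -1.6, 0],
    [2.5, -1.6, 0],
    [2.5, -1.6, 0],
    [2.5, -1.6, 0],
    [2.5, -1.6, 0],
    [0, 0, 0],
  ],
  fingers=[12, 12, 12, 12, 12, 12],
)

```text
t: 12.02
position: [0.5486, -0.0078, 0.1804]
orientation: [-0.885, -3.014, 0.0]
wrist_force: [-1.4, 0.3, 0.8]
grip_width: 0.14
grip_force: 0.8
```

>>> play_rows(
  dr=[
    [0, 0, 0],
    [0, 0, 0],
    [0, 0, 0],
    [0, 0, 0],
  ],
  xyz=[
    [0.84, -0.54, 0],
    [0.84, -0.54, 0],
    [0, 0, 0],
    [0, 0, 0],
  ],
  fingers=[12, 12, 12, 12],
)

```text
t: 12.35
position: [0.5497, -0.0085, 0.1803]
orientation: [-0.884, -3.014, 0.0]
wrist_force: [-3.7, 3.2, 1.4]
grip_width: 0.138
grip_force: 2.1
```

>>> play_rows(
  dr=[
    [0, 0, 0],
    [0, 0, 0],
    [0, 0, 0],
    [0, 0, 0],
  ],
  xyz=[
    [0.84, -0.54, 0],
    [0.84, -0.54, 0],
    [0, 0, 0],
    [0, 0, 0],
  ],
  fingers=[12, 12, 12, 12],
)

```text
t: 12.68
position: [0.5504, -0.009, 0.1802]
orientation: [-0.884, -3.011, -0.001]
wrist_force: [-8.1, 5.2, 4.6]
grip_width: 0.139
grip_force: 4.4
```

>>> play_rows(
  dr=[
    [0, 0, 0],
    [0, 0, 0],
    [0, 0, 0],
    [0, 0, 0],
  ],
  xyz=[
    [0.84, -0.54, 0],
    [0.84, -0.54, 0],
    [0, 0, 0],
    [0, 0, 0],
  ],
  fingers=[12, 12, 12, 12],
)

```text
t: 13.02
position: [0.5514, -0.0096, 0.18]
orientation: [-0.883, -3.008, -0.001]
wrist_force: [-9.1, 8.3, 7.4]
grip_width: 0.14
grip_force: 5.9
```

>>> play_rows(
  dr=[
    [0, 0, 0],
    [0, 0, 0],
    [0, 0, 0],
    [0, 0, 0],
    [0, 0, -0.121],
    [0, 0, -0.121],
    [0, 0, -0.121],
    [0, 0, -0.121],
    [0, 0, -0.121],
    [0, 0, -0.121],
  ],
  xyz=[
    [-5, 3.2, 0],
    [-5, 3.3, 0],
    [0, 0, 25],
    [0, 0, 35],
    [5, -16, 0],
    [5, -16, 0],
    [5, -16, 0],
    [5, -16, 0],
    [5, -17, 0],
    [0, 0, 0],
  ],
  fingers=[12, 12, 12, 12, 20, 30, 40, 40, 40, 40],
)

```text
t: 13.85
position: [0.5698, -0.0881, 0.2415]
orientation: [1.903, 2.493, 0.001]
wrist_force: [0.2, 0.0, 0.2]
grip_width: 0.47
grip_force: 0.0
```

>>> play_rows(
  dr=[
    [0, 0, -0.121],
    [0, 0, -0.121],
    [0, 0, -0.121],
    [0, 0, -0.121],
    [0, 0, -0.121],
    [0, 0, -0.121],
    [0, 0, -0.12],
    [0, 0, 0],
    [0, 0, 0],
  ],
  xyz=[
    [0, 0, 0],
    [0, 0, 0],
    [0, 0, 0],
    [0, 0, 0],
    [0, 0, 0],
    [0, 0, 0],
    [0, 0, 0],
    [0, 0, 0],
    [0, 0, 0],
  ],
  fingers=[40, 40, 40, 40, 40, 40, 40, 40, 40],
)

```text
t: 14.6
position: [0.5687, -0.0856, 0.2409]
orientation: [2.754, 1.508, 0.002]
wrist_force: [-0.3, 0.5, 0.7]
grip_width: 0.468
grip_force: 0.0
```

Run:
```python
from h import *
s=read_state();print(s["position"],s["wrist_force"],s["orientation"],s["grip_width"],s["joint_positions"])
x,y=s["position"][:2]-[.5755,-.0051];c,q=np.cos(.5696),np.sin(.5696);print("fix",c*x-q*y,q*x+c*y,np.degrees(2*np.arctan2(s["orientation"][1],s["orientation"][0])))
o=np.zeros((600,800,3),np.uint8)
o[:,:400]=panel("top",240,160,50,75,8);o[:,400:]=panel("scene",242,200,50,75,8)
cv2.imwrite("pics/g4.png",o)
```

```text
[ 0.56849359 -0.08546815  0.24072728] [ 0.98761181 -0.09229687  0.210356  ] [2.75511011e+00 1.50789632e+00 1.05189485e-03] 0.46497703030460824 [-1.92486571e-01  2.32030106e-01  1.96952631e+00 -2.61564568e-04
  9.38990032e-01  3.76914585e-01]
fix 0.037441947037377785 -0.07145788886517065 57.38456167605345
```

View pics/g4.png

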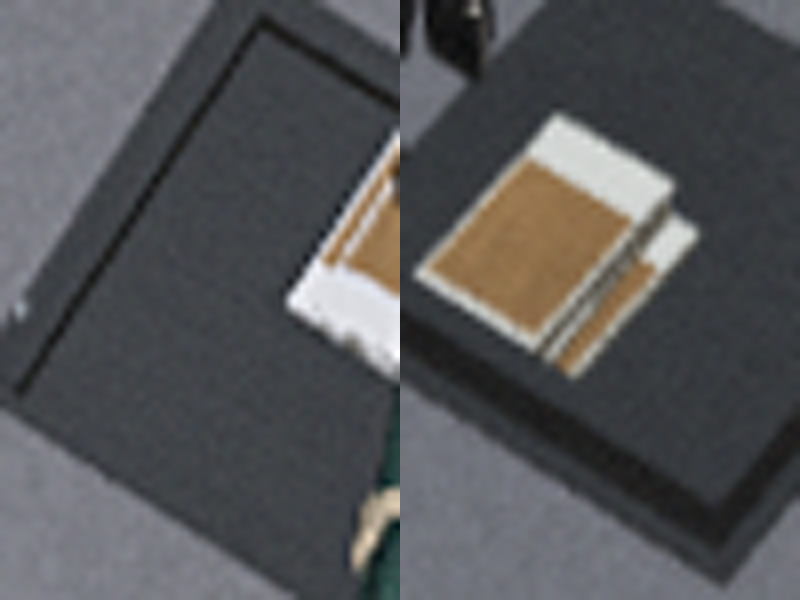

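```bash
cat >> h.py <<'E'
def onz(n,px,z):
    c=CAM[n];d=c["R"].T@[(px[0]-c["cx"])/c["fx"],(px[1]-c["cy"])/c["fy"],1];o=-c["R"].T@c["t"];return o+d*(z-o[2])/d[2]
def fx(X):
    x,y=X[0]-.5755,X[1]+.0051;c,q=np.cos(.5696),np.sin(.5696);return np.array([c*x-q*y,q*x+c*y])*1e3
E
python3 - <<'E'
from h import *
print(fx(onz("top",full((287,302),240,160,8),.03)))
for a,z in (((15,275),.034),((143,352),.034),((157,113),.034),((275,185),.034),((172,378),.018),((300,233),.018)): print(a,fx(onz("scene",full(a,242,200,8),z)))
# fence top inner corner candidates
for a in ((310,545),(322,585),(320,500)): print(a,fx(onz("scene",full(a,242,200,8),.034)))
print("top inner corner z=.034/.004",fx(onz("top",full((265,18),240,160,8),.034)),fx(onz("top",full((265,18),240,160,8),.004)))
E
```

```text
[-7.41414112 10.9826479 ]
(15, 275) [ 72.42207462 -46.26973999]
(143, 352) [71.0498573   6.75879725]
(157, 113) [ -7.55929286 -47.94325388]
(275, 185) [-7.35112496  2.83741191]
(172, 378) [66.27720464 14.2438174 ]
(300, 233) [-4.86407554 14.93218171]
(310, 545) [96.30123233 93.20882262]
(322, 585) [105.46602999 104.56968944]
(320, 500) [81.43008796 86.31227651]
top inner corner z=.034/.004 [73.97091706 73.26918547] [78.78191237 76.48760095]
```

>>> play_rows(
  dr=[
    [0, 0, 0],
    [0, 0, 0],
    [0, 0, 0],
    [0, 0, 0],
    [0, 0, 0],
    [0, 0, 0],
    [0, 0, 0],
  ],
  xyz=[
    [-6.5, 4.2, 0],
    [0, 0, -20],
    [0, 0, -25],
    [0, 0, -14],
    [0, 0, -4.5],
    [0, 0, 0],
    [0, 0, 0],
  ],
  fingers=[38, 38, 38, 38, 38, 38, 38],
)

```text
t: 15.38
position: [0.5616, -0.0809, 0.1772]
orientation: [-2.757, -1.505, 0.0]
wrist_force: [-0.0, -0.4, 0.8]
grip_width: 0.448
grip_force: 0.0
```

>>> play_rows(
  dr=[
    [0, 0, 0],
    [0, 0, 0],
    [0, 0, 0],
    [0, 0, 0],
    [0, 0, 0],
    [0, 0, 0],
    [0, 0, 0],
    [0, 0, 0],
    [0, 0, 0],
    [0, 0, 0],
  ],
  xyz=[
    [2.2, 3.4, 0],
    [2.2, 3.4, 0],
    [2.2, 3.4, 0],
    [2.2, 3.4, 0],
    [2.2, 3.4, 0],
    [2.2, 3.4, 0],
    [2.2, 3.4, 0],
    [2.2, 3.4, 0],
    [2.2, 3.4, 0],
    [0, 0, 0],
  ],
  fingers=[38, 38, 38, 38, 38, 38, 38, 38, 38, 38],
)

```text
t: 16.22
position: [0.5821, -0.0498, 0.1771]
orientation: [-2.758, -1.505, -0.001]
wrist_force: [-1.1, 0.2, -0.1]
grip_width: 0.441
grip_force: 0.0
```

>>> play_rows(
  dr=[
    [0, 0, 0],
    [0, 0, 0],
    [0, 0, 0],
    [0, 0, 0],
    [0, 0, 0],
    [0, 0, 0],
    [0, 0, 0],
    [0, 0, 0],
    [0, 0, 0],
    [0, 0, 0],
  ],
  xyz=[
    [2.2, 3.4, 0],
    [2.2, 3.4, 0],
    [2.2, 3.4, 0],
    [2.2, 3.4, 0],
    [2.2, 3.4, 0],
    [2.2, 3.4, 0],
    [2.2, 3.4, 0],
    [2.2, 3.4, 0],
    [2.2, 3.4, 0],
    [2.2, 3.4, 0],
  ],
  fingers=[38, 38, 38, 38, 38, 38, 38, 38, 38, 38],
)

```text
t: 17.05
position: [0.6036, -0.0162, 0.1769]
orientation: [-2.758, -1.504, 0.001]
wrist_force: [-1.4, -2.0, 1.0]
grip_width: 0.444
grip_force: 1.1
```

>>> play_rows(
  dr=[
    [0, 0, 0],
    [0, 0, 0],
    [0, 0, 0],
    [0, 0, 0],
    [0, 0, 0],
  ],
  xyz=[
    [0.8, 1.3, 0],
    [0.8, 1.3, 0],
    [0, 0, 0],
    [0, 0, 0],
    [0, 0, 0],
  ],
  fingers=[38, 38, 38, 38, 38],
)

```text
t: 17.47
position: [0.6056, -0.0139, 0.1772]
orientation: [2.758, 1.504, 0.002]
wrist_force: [0.8, -0.0, -0.1]
grip_width: 0.441
grip_force: 0.0
```

>>> play_rows(
  dr=[
    [0, 0, 0],
    [0, 0, 0],
    [0, 0, 0],
    [0, 0, 0],
    [0, 0, 0],
  ],
  xyz=[
    [0.54, 0.84, 0],
    [0.54, 0.84, 0],
    [0.54, 0.84, 0],
    [0, 0, 0],
    [0, 0, 0],
  ],
  fingers=[38, 38, 38, 38, 38],
)

```text
t: 17.88
position: [0.6068, -0.0117, 0.1772]
orientation: [2.758, 1.504, -0.001]
wrist_force: [-1.3, -3.5, 1.8]
grip_width: 0.45
grip_force: 1.9
```

>>> play_rows(
  dr=[
    [0, 0, 0],
    [0, 0, 0],
    [0, 0, 0],
    [0, 0, 0],
  ],
  xyz=[
    [0.54, 0.84, 0],
    [0.54, 0.84, 0],
    [0, 0, 0],
    [0, 0, 0],
  ],
  fingers=[38, 38, 38, 38],
)

```text
t: 18.22
position: [0.6075, -0.0103, 0.1771]
orientation: [2.758, 1.505, -0.003]
wrist_force: [-3.4, -4.8, 4.7]
grip_width: 0.445
grip_force: 3.1
```

>>> play_rows(
  dr=[
    [0, 0, 0],
    [0, 0, 0],
    [0, 0, 0],
    [0, 0, 0],
    [0, 0, 0],
  ],
  xyz=[
    [0.54, 0.84, 0],
    [0.54, 0.84, 0],
    [0.54, 0.84, 0],
    [0, 0, 0],
    [0, 0, 0],
  ],
  fingers=[38, 38, 38, 38, 38],
)

```text
t: 18.63
position: [0.6081, -0.0096, 0.1771]
orientation: [2.755, 1.506, -0.01]
wrist_force: [-8.0, -13.9, 7.3]
grip_width: 0.445
grip_force: 8.1
```

>>> play_rows(
  dr=[
    [0, 0, 0],
    [0, 0, 0],
    [0, 0, 0],
    [0, 0, 0],
    [0, 0, 0.121],
    [0, 0, 0.121],
    [0, 0, 0.121],
    [0, 0, 0.121],
    [0, 0, 0.121],
    [0, 0, 0.121],
  ],
  xyz=[
    [-4, -6.3, 0],
    [-4, -6.3, 0],
    [0, 0, 25],
    [0, 0, 35],
    [-15, 0, 0],
    [-15, 10, 0],
    [-10, 20, 0],
    [0, 20, 0],
    [5, 10, 0],
    [5, 10, 0],
  ],
  fingers=[38, 38, 38, 38, 30, 20, 12, 12, 12, 12],
)

```text
t: 19.47
position: [0.5711, 0.0514, 0.237]
orientation: [-2.036, -2.392, -0.002]
wrist_force: [1.5, -1.5, -1.1]
grip_width: 0.141
grip_force: 0.0
```

>>> play_rows(
  dr=[
    [0, 0, 0.121],
    [0, 0, 0.121],
    [0, 0, 0.121],
    [0, 0, 0.121],
    [0, 0, 0.121],
    [0, 0, 0.121],
    [0, 0, 0.12],
    [0, 0, 0],
    [0, 0, 0],
  ],
  xyz=[
    [0, 0, 0],
    [0, 0, 0],
    [0, 0, 0],
    [0, 0, 0],
    [0, 0, 0],
    [0, 0, 0],
    [0, 0, 0],
    [0, 0, 0],
    [0, 0, 0],
  ],
  fingers=[12, 12, 12, 12, 12, 12, 12, 12, 12],
)

```text
t: 20.22
position: [0.5715, 0.0504, 0.237]
orientation: [0.889, 3.013, 0.001]
wrist_force: [-0.0, -0.0, -0.1]
grip_width: 0.143
grip_force: 0.0
```

Run:
```python
from h import *
s=read_state();print(s["position"],fx(s["position"]),s["wrist_force"],s["grip_width"],np.degrees(2*np.arctan2(s["orientation"][1],s["orientation"][0])))
o=np.zeros((600,800,3),np.uint8)
o[:,:400]=panel("top",250,140,50,75,8);o[:,400:]=panel("scene",250,200,50,75,8)
cv2.imwrite("pics/g5.png",o)
```

```text
[0.57149348 0.05032219 0.23696537] [-33.26287902  44.51126013] [-0.17183601  0.31599943 -0.29079843] 0.14158149357226604 147.14050429092157
```

View pics/g5.png

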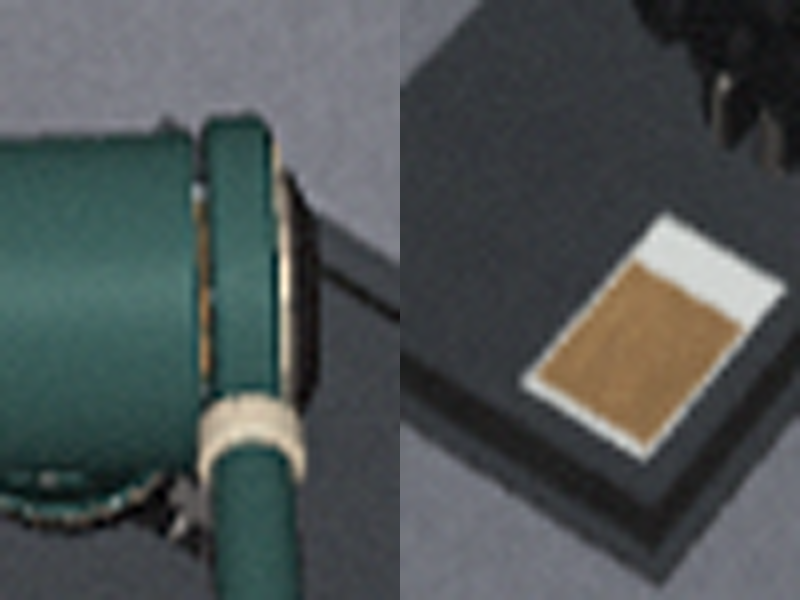

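The stack looks square and sits in the corner. A second tap in x, then one in y.

>>> play_rows(
  dr=[
    [0, 0, 0],
    [0, 0, 0],
    [0, 0, 0],
    [0, 0, 0],
    [0, 0, 0],
    [0, 0, 0],
    [0, 0, 0],
    [0, 0, 0],
    [0, 0, 0],
    [0, 0, 0],
  ],
  xyz=[
    [0, 0, -25],
    [0, 0, -22],
    [0, 0, -9],
    [0, 0, -1],
    [2.5, -1.6, 0],
    [2.5, -1.6, 0],
    [2.5, -1.6, 0],
    [2.5, -1.6, 0],
    [0.8, -0.5, 0],
    [0, 0, 0],
  ],
  fingers=[12, 12, 12, 12, 12, 12, 12, 12, 12, 12],
)

```text
t: 21.15
position: [0.5827, 0.0431, 0.1806]
orientation: [0.885, 3.014, 0.001]
wrist_force: [-0.2, 0.9, 0.1]
grip_width: 0.139
grip_force: 0.1
```

>>> play_rows(
  dr=[
    [0, 0, 0],
    [0, 0, 0],
    [0, 0, 0],
    [0, 0, 0],
    [0, 0, 0],
  ],
  xyz=[
    [0.84, -0.54, 0],
    [0.84, -0.54, 0],
    [0.84, -0.54, 0],
    [0, 0, 0],
    [0, 0, 0],
  ],
  fingers=[12, 12, 12, 12, 12],
)

```text
t: 21.57
position: [0.5843, 0.0418, 0.1798]
orientation: [-0.884, -3.013, 0.0]
wrist_force: [-3.9, 1.8, 2.6]
grip_width: 0.144
grip_force: 2.3
```

>>> play_rows(
  dr=[
    [0, 0, 0],
    [0, 0, 0],
    [0, 0, 0],
    [0, 0, 0],
    [0, 0, 0],
  ],
  xyz=[
    [0.84, -0.54, 0],
    [0.84, -0.54, 0],
    [0.84, -0.54, 0],
    [0, 0, 0],
    [0, 0, 0],
  ],
  fingers=[12, 12, 12, 12, 12],
)

```text
t: 21.98
position: [0.5854, 0.0413, 0.1796]
orientation: [-0.883, -3.008, -0.0]
wrist_force: [-9.8, 7.5, 8.1]
grip_width: 0.138
grip_force: 6.1
```

>>> play_rows(
  dr=[
    [0, 0, 0],
    [0, 0, 0],
    [0, 0, 0],
    [0, 0, 0],
    [0, 0, 0],
  ],
  xyz=[
    [0.84, -0.54, 0],
    [0.84, -0.54, 0],
    [0, 0, 0],
    [0, 0, 0],
    [0, 0, 0],
  ],
  fingers=[12, 12, 12, 12, 12],
)

```text
t: 22.4
position: [0.5859, 0.041, 0.1794]
orientation: [-0.882, -3.005, -0.001]
wrist_force: [-13.8, 11.3, 11.1]
grip_width: 0.143
grip_force: 8.8
```

>>> play_rows(
  dr=[
    [0, 0, 0],
    [0, 0, 0],
    [0, 0, 0],
    [0, 0, 0],
    [0, 0, -0.121],
    [0, 0, -0.121],
    [0, 0, -0.121],
    [0, 0, -0.121],
    [0, 0, -0.121],
    [0, 0, -0.121],
  ],
  xyz=[
    [-4.2, 2.7, 0],
    [-4.2, 2.7, 0],
    [0, 0, 25],
    [0, 0, 35],
    [0, -15, 0],
    [0, -15, 0],
    [0, -15, 0],
    [5, -15, 0],
    [10, -10, 0],
    [4.5, 0, 0],
  ],
  fingers=[12, 12, 12, 12, 20, 30, 38, 38, 38, 38],
)

```text
t: 23.23
position: [0.6015, -0.0279, 0.2406]
orientation: [1.904, 2.494, 0.001]
wrist_force: [0.2, -0.3, -0.1]
grip_width: 0.449
grip_force: 0.0
```

>>> play_rows(
  dr=[
    [0, 0, -0.121],
    [0, 0, -0.121],
    [0, 0, -0.121],
    [0, 0, -0.121],
    [0, 0, -0.121],
    [0, 0, -0.121],
    [0, 0, -0.12],
    [0, 0, 0],
    [0, 0, 0],
  ],
  xyz=[
    [0, 0, 0],
    [0, 0, 0],
    [0, 0, 0],
    [0, 0, 0],
    [0, 0, 0],
    [0, 0, 0],
    [0, 0, 0],
    [0, 0, 0],
    [0, 0, 0],
  ],
  fingers=[38, 38, 38, 38, 38, 38, 38, 38, 38],
)

```text
t: 23.98
position: [0.6005, -0.026, 0.2402]
orientation: [2.755, 1.508, 0.001]
wrist_force: [-0.2, -0.6, -0.2]
grip_width: 0.446
grip_force: 0.0
```

Run:
```python
from h import *
s=read_state();print(s["position"],fx(s["position"]),s["wrist_force"],s["grip_width"],np.degrees(2*np.arctan2(s["orientation"][1],s["orientation"][0])))
```

```text
[ 0.60034309 -0.0258369   0.2401057 ] [32.10409156 -4.06513491] [-0.48167483 -0.42473416 -0.64261284] 0.44495128137819784 57.38151328976425
```

>>> play_rows(
  dr=[
    [0, 0, 0],
    [0, 0, 0],
    [0, 0, 0],
    [0, 0, 0],
    [0, 0, 0],
    [0, 0, 0],
    [0, 0, 0],
    [0, 0, 0],
    [0, 0, 0],
    [0, 0, 0],
  ],
  xyz=[
    [0, 0, -25],
    [0, 0, -25],
    [0, 0, -10],
    [0, 0, -3],
    [2.2, 3.4, 0],
    [2.2, 3.4, 0],
    [1.6, 2.5, 0],
    [0.5, 0.8, 0],
    [0.5, 0.8, 0],
    [0, 0, 0],
  ],
  fingers=[38, 38, 38, 38, 38, 38, 38, 38, 38, 38],
)

```text
t: 24.92
position: [0.6073, -0.0146, 0.1772]
orientation: [2.757, 1.505, 0.0]
wrist_force: [-0.6, 0.4, -0.5]
grip_width: 0.449
grip_force: 0.0
```

>>> play_rows(
  dr=[
    [0, 0, 0],
    [0, 0, 0],
    [0, 0, 0],
    [0, 0, 0],
    [0, 0, 0],
    [0, 0, 0],
  ],
  xyz=[
    [0.54, 0.84, 0],
    [0.54, 0.84, 0],
    [0.54, 0.84, 0],
    [0.54, 0.84, 0],
    [0, 0, 0],
    [0, 0, 0],
  ],
  fingers=[38, 38, 38, 38, 38, 38],
)

```text
t: 25.42
position: [0.609, -0.0115, 0.1769]
orientation: [-2.758, -1.505, 0.001]
wrist_force: [-1.5, -1.4, 0.5]
grip_width: 0.448
grip_force: 1.0
```

>>> play_rows(
  dr=[
    [0, 0, 0],
    [0, 0, 0],
    [0, 0, 0],
    [0, 0, 0],
    [0, 0, 0],
    [0, 0, 0],
  ],
  xyz=[
    [0.54, 0.84, 0],
    [0.54, 0.84, 0],
    [0.54, 0.84, 0],
    [0.54, 0.84, 0],
    [0, 0, 0],
    [0, 0, 0],
  ],
  fingers=[38, 38, 38, 38, 38, 38],
)

```text
t: 25.92
position: [0.6098, -0.0106, 0.1769]
orientation: [2.755, 1.506, -0.011]
wrist_force: [-7.9, -12.8, 7.1]
grip_width: 0.444
grip_force: 7.8
```

>>> play_rows(
  dr=[
    [0, 0, 0],
    [0, 0, 0],
    [0, 0, 0],
    [0, 0, 0],
    [0, 0, 0],
    [0, 0, 0],
    [0, 0, 0],
    [0, 0, 0],
    [0, 0, 0],
    [0, 0, 0],
  ],
  xyz=[
    [-4, -6.3, 0],
    [-4, -6.3, 0],
    [0, 0, 25],
    [0, 0, 35],
    [0, 0, 35],
    [-20, -31, 5],
    [-20, -31, 0],
    [-20, -31, 0],
    [-20, -31, 0],
    [-16, -31, 0],
  ],
  fingers=[38, 38, 38, 38, 45, 58, 58, 58, 58, 58],
)

```text
t: 26.75
position: [0.5061, -0.1765, 0.2772]
orientation: [2.757, 1.505, 0.002]
wrist_force: [0.5, -0.3, 0.0]
grip_width: 0.679
grip_force: 0.0
```

>>> play_rows(
  dr=[
    [0, 0, 0],
    [0, 0, 0],
    [0, 0, 0],
    [0, 0, 0],
    [0, 0, 0],
  ],
  xyz=[
    [-9, -32, 0],
    [-6, -32, 0],
    [0, -31, 0],
    [0, 0, 0],
    [0, 0, 0],
  ],
  fingers=[58, 58, 58, 58, 58],
)

```text
t: 27.17
position: [0.4923, -0.2721, 0.2772]
orientation: [2.76, 1.5, 0.002]
wrist_force: [-0.5, 0.8, -0.8]
grip_width: 0.679
grip_force: 0.0
```

Run:
```python
from h import *
s=read_state();print(s["position"],s["wrist_force"],s["grip_width"],np.degrees(2*np.arctan2(s["orientation"][1],s["orientation"][0])))
o=np.zeros((600,800,3),np.uint8)
o[:400,:400]=panel("top",262,150,50,50,8);o[:400,400:]=panel("scene",255,215,50,50,8)
o[400:,:400]=panel("top",340,190,100,50,4);o[400:,400:]=panel("scene",150,170,100,50,4)
cv2.imwrite("pics/g6.png",o)
print(proj("scene",[*s["position"][:2],s["position"][2]-.167]))
```

```text
[ 0.49238235 -0.27016893  0.27678887] [0.60598335 0.82595172 0.62474254] 0.6801360295352393 -302.798659048054
[[177.32635381 178.59166944]]
```

View pics/g6.png

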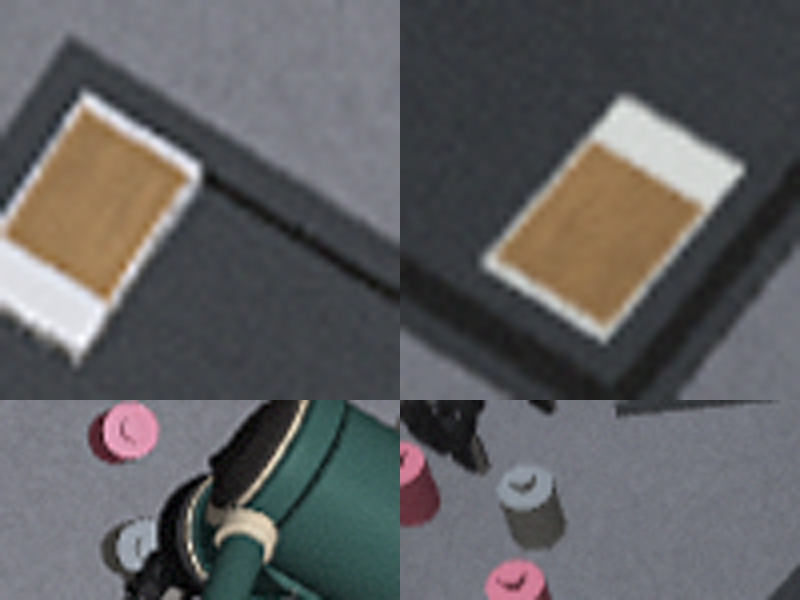

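The stack is snug in the corner: white edges against both fences at top panel (88,92), with no slivers showing. The gripper is above the steel weight, so I'm descending to grasp it.

>>> play_rows(
  dr=[
    [0, 0, 0],
    [0, 0, 0],
    [0, 0, 0],
    [0, 0, 0],
    [0, 0, 0],
    [0, 0, 0],
  ],
  xyz=[
    [0, -1, -15],
    [0, 0, -20],
    [0, 0, -20],
    [0, 0, -20],
    [0, 0, -12],
    [0, 0, 0],
  ],
  fingers=[58, 58, 58, 58, 58, 58],
)

```text
t: 27.77
position: [0.4911, -0.2694, 0.1868]
orientation: [-2.752, -1.504, 0.005]
wrist_force: [-0.5, 1.1, -0.4]
grip_width: 0.68
grip_force: 0.0
```

>>> play_rows(
  dr=[
    [0, 0, 0],
    [0, 0, 0],
    [0, 0, 0],
    [0, 0, 0],
    [0, 0, 0],
    [0, 0, 0],
    [0, 0, 0],
    [0, 0, 0],
  ],
  xyz=[
    [0, 0, 0],
    [0, 0, 0],
    [0, 0, 0],
    [0, 0, 0],
    [0, 0, 0],
    [0, 0, 0],
    [0, 0, 0],
    [0, 0, 0],
  ],
  fingers=[52, 46, 40, 34, 34, 34, 34, 34],
)

```text
t: 28.43
position: [0.4931, -0.2718, 0.1918]
orientation: [2.757, 1.504, 0.002]
wrist_force: [-1.2, 3.1, 6.7]
grip_width: 0.441
grip_force: 60.8
```

Run:
```python
from h import *
s=read_state();print(s["position"],s["wrist_force"],s["grip_width"],s["grip_force"])
T=lambda a:full(a,262,150,8);S=lambda a:full((a[0]-400,a[1]),255,215,8)
h=.034
obs=[("top",[.04,.025,h],T((86,90))),("top",[.04,-.025,h],T((205,172))),("top",[-.04,-.025,h],T((78,362))),
("scene",[-.04,-.025,h],S((625,93))),("scene",[-.04,.025,h],S((746,170))),("scene",[.04,.025,h],S((605,343))),("scene",[.04,-.025,h],S((484,262)))]
p,r=fit(obs,[.63,.018,-.57]);print(p,np.degrees(p[2]),fx(p));print(r.round(1).tolist())
```

```text
[ 0.49307014 -0.27179797  0.19177913] [-1.41277107  3.60090925  6.59671343] 0.44279927160736715 60.83330154418945
[ 0.63010368  0.01937967 -0.57296097] -32.828245399841244 [32.78090446 50.06225107]
[[-0.3, 1.0], [-0.6, 0.2], [-0.0, -0.4], [-0.1, 0.5], [-0.0, 0.2], [-0.2, -0.1], [-0.5, 0.2]]
```

>>> play_rows(
  dr=[
    [0, 0, 0],
    [0, 0, 0],
    [0, 0, 0],
    [0, 0, 0],
    [0, 0, 0],
    [0, 0, 0],
    [0, 0, 0],
    [0, 0, 0],
    [0, 0, 0],
    [0, 0, 0],
  ],
  xyz=[
    [0, 0, 5],
    [0, 0, 15],
    [0, 0, 30],
    [0, 0, 30],
    [8, 16, 20],
    [14, 30, 0],
    [14, 30, 0],
    [14, 30, 0],
    [14, 30, 0],
    [14, 30, 0],
  ],
  fingers=[34, 34, 34, 34, 34, 34, 34, 34, 34, 34],
)

```text
t: 29.37
position: [0.5705, -0.1044, 0.29]
orientation: [2.758, 1.504, 0.0]
wrist_force: [0.6, 0.3, -3.8]
grip_width: 0.44
grip_force: 60.8
```

>>> play_rows(
  dr=[
    [0, 0, 0],
    [0, 0, 0],
    [0, 0, 0],
    [0, 0, 0],
    [0, 0, 0],
    [0, 0, 0],
    [0, 0, 0],
    [0, 0, 0],
  ],
  xyz=[
    [14, 30, 0],
    [14, 30, 0],
    [14, 30, 0],
    [11, 25, 0],
    [5, 9, 0],
    [0, 0, -20],
    [0, 0, 0],
    [0, 0, 0],
  ],
  fingers=[34, 34, 34, 34, 34, 34, 34, 34],
)

```text
t: 30.03
position: [0.6271, 0.0181, 0.2681]
orientation: [-2.756, -1.504, 0.007]
wrist_force: [-0.4, 0.4, -3.3]
grip_width: 0.441
grip_force: 60.9
```

Run:
```python
from h import *
s=read_state();print(s["position"],fx(s["position"]),s["wrist_force"],s["grip_width"],s["orientation"])
```

```text
[0.6281008  0.0175618  0.26998597] [32.07461536 47.4512489 ] [-0.01449336  0.20705485 -3.06381005] 0.4392151513409534 [-2.75842234e+00 -1.50313746e+00  1.39761094e-03]
```

>>> play_rows(
  dr=[
    [0, 0, 0],
    [0, 0, 0],
    [0, 0, 0],
    [0, 0, 0],
    [0, 0, 0],
    [0, 0, 0],
    [0, 0, 0],
  ],
  xyz=[
    [2, 1.5, 0],
    [0, 0, -15],
    [0, 0, -15],
    [0, 0, -8],
    [0, 0, -3],
    [0, 0, 0],
    [0, 0, 0],
  ],
  fingers=[34, 34, 34, 34, 34, 34, 34],
)

```text
t: 30.72
position: [0.6308, 0.0197, 0.2296]
orientation: [2.758, 1.504, 0.001]
wrist_force: [0.3, -0.2, -3.0]
grip_width: 0.442
grip_force: 60.9
```

>>> play_rows(
  dr=[
    [0, 0, 0],
    [0, 0, 0],
    [0, 0, 0],
    [0, 0, 0],
    [0, 0, 0],
  ],
  xyz=[
    [0, 0, -0.5],
    [0, 0, -0.5],
    [0, 0, -0.5],
    [0, 0, 0],
    [0, 0, 0],
  ],
  fingers=[34, 34, 34, 34, 34],
)

```text
t: 31.13
position: [0.6305, 0.0199, 0.2278]
orientation: [2.758, 1.505, 0.0]
wrist_force: [-0.1, 0.1, -4.0]
grip_width: 0.441
grip_force: 60.9
```

>>> play_rows(
  dr=[
    [0, 0, 0],
    [0, 0, 0],
    [0, 0, 0],
    [0, 0, 0],
  ],
  xyz=[
    [0, 0, -0.5],
    [0, 0, -0.5],
    [0, 0, 0],
    [0, 0, 0],
  ],
  fingers=[34, 34, 34, 34],
)

```text
t: 31.47
position: [0.6304, 0.0199, 0.2264]
orientation: [-2.758, -1.505, 0.0]
wrist_force: [-0.9, -0.1, -4.6]
grip_width: 0.441
grip_force: 60.9
```

>>> play_rows(
  dr=[
    [0, 0, 0],
    [0, 0, 0],
    [0, 0, 0],
    [0, 0, 0],
  ],
  xyz=[
    [0, 0, -0.4],
    [0, 0, -0.4],
    [0, 0, 0],
    [0, 0, 0],
  ],
  fingers=[34, 34, 34, 34],
)

```text
t: 31.8
position: [0.6305, 0.0199, 0.2258]
orientation: [2.758, 1.504, 0.0]
wrist_force: [-0.2, 0.1, -2.1]
grip_width: 0.439
grip_force: 61.2
```

>>> play_rows(
  dr=[
    [0, 0, 0],
    [0, 0, 0],
    [0, 0, 0],
    [0, 0, 0],
  ],
  xyz=[
    [0, 0, -0.4],
    [0, 0, 0],
    [0, 0, 0],
    [0, 0, 0],
  ],
  fingers=[34, 34, 34, 34],
)

```text
t: 32.13
position: [0.6305, 0.0199, 0.2258]
orientation: [2.758, 1.504, 0.0]
wrist_force: [-2.0, 1.7, 1.3]
grip_width: 0.441
grip_force: 61.2
```

>>> play_rows(
  dr=[
    [0, 0, 0],
    [0, 0, 0],
    [0, 0, 0],
    [0, 0, 0],
    [0, 0, 0],
    [0, 0, 0],
    [0, 0, 0],
  ],
  xyz=[
    [0, 0, 0],
    [0, 0, 0],
    [0, 0, 0],
    [0, 0, 0],
    [0, 0, 0],
    [0, 0, 0],
    [0, 0, 0],
  ],
  fingers=[39, 41, 43, 47, 52, 58, 60],
)

```text
t: 32.72
position: [0.6306, 0.0199, 0.2254]
orientation: [2.758, 1.504, 0.0]
wrist_force: [0.7, -0.2, 0.9]
grip_width: 0.702
grip_force: 0.0
```

>>> play_rows(
  dr=[
    [0, 0, 0],
    [0, 0, 0],
    [0, 0, 0],
    [0, 0, 0],
    [0, 0, 0],
    [0, 0, 0],
    [0, 0, 0],
    [0, 0, 0],
    [0, 0, 0],
    [0, 0, 0],
  ],
  xyz=[
    [0, 0, 5],
    [0, 0, 15],
    [0, 0, 30],
    [0, 0, 30],
    [0, 0, 30],
    [-20, 0, 20],
    [-30, 0, 0],
    [-30, 0, 0],
    [-30, 0, 0],
    [-30, 0, 0],
  ],
  fingers=[60, 60, 60, 60, 60, 60, 60, 60, 60, 60],
)

```text
t: 33.55
position: [0.4891, 0.0199, 0.3559]
orientation: [2.758, 1.504, 0.001]
wrist_force: [-1.0, 0.2, 0.7]
grip_width: 0.702
grip_force: 0.0
```

Run:
```python
from h import *
s=read_state();print(s["t"],s["position"])
# weight top-disc colour blob + tan patch, numerically
for n in ("top","scene"):
    q=proj(n,[.6301,.019,.084])[0];print(n,"expected top-disc centre",q.round(1))
    g=CAM[n]["image"]; u,v=q.round().astype(int); w=g[v-14:v+15,u-14:u+15].astype(int)
    m=(abs(w[...,0]-w[...,2])<30)&(w[...,1]>115)&(w[...,1]<195)
    k,l,st,c=cv2.connectedComponentsWithStats(m.astype(np.uint8)); i=np.argsort(-st[1:,4])[:3]+1
    print([(st[j].tolist(),(c[j]+[u-14,v-14]).round(1).tolist(),fx(onz(n,c[j]+[u-14,v-14],.084)).round(1).tolist()) for j in i])
im=np.zeros((600,800,3),np.uint8)
im[:400,:400]=panel("top",255,140,50,50,8);im[:400,400:]=panel("scene",245,190,50,50,8)
im[400:,:266]=cv2.resize(CAM["top"]["image"][:,:,::-1],(266,200));im[400:,400:666]=cv2.resize(CAM["scene"]["image"][:,:,::-1],(266,200))
cv2.imwrite("pics/g7.png",im)
```

```text
33.65 [0.4863414  0.01997359 0.35458435]
top expected top-disc centre [271.7 175.3]
[([3, 7, 19, 15, 174], [271.9, 174.8], [34.4, 50.1]), ([0, 0, 7, 11, 42], [260.0, 164.4], [41.0, 93.1]), ([16, 11, 13, 18, 29], [280.3, 180.2], [34.7, 22.6])]
scene expected top-disc centre [281.  231.5]
[([6, 7, 23, 13, 151], [281.1, 231.2], [32.0, 49.3]), ([22, 20, 7, 9, 14], [291.4, 241.4], [41.3, 88.1]), ([0, 21, 6, 7, 8], [269.5, 242.0], [74.9, 44.7])]
```

Run:
```python
from h import *
a=cv2.imread("pics/g6.png")[:400,400:].astype(int);b=panel("scene",255,215,50,50,8).astype(int)
for u,v in ((84,262),(205,342),(345,170)):
    A,B=[cv2.cvtColor(x[v-30:v+30,u-30:u+30].astype(np.uint8),6).astype(np.float32) for x in (a,b)]
    print(cv2.phaseCorrelate(A,B), abs(A-B).mean())
```

```text
((-0.03159994290710699, -0.05531296445720102), 0.9838776669237349) 3.1941667
((0.030885076528736732, -0.03101901464956569), 0.9726018775833978) 4.104722
((-0.02320552194812464, -0.018104087656286794), 0.9830637267563078) 3.0725
```

The stack corners have not moved, and the weight is centred and upright.

```bash
python3 -c "
from workcell import *
print(hand_in())"
```

```text
the job is handed in; nothing more can be done
None
```

The job is handed in at about 34 s: plate 5 was laid on the stack, all five plates were tapped square and snug against both fences, and the steel weight stands upright within about 2 mm of the stack's middle by camera; I made no separate check that the bystanders stayed put.

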